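# Trace the glue seam of a carving blank

### The arm

A 6-joint arm with a two-finger parallel gripper is mounted at the origin on the work surface. World frame = base frame: x ahead of the robot, y to its left, z up, the work surface at z = 0. Lengths are in m, angles in degrees, forces in N, time in s.
With the tool pointing down it reaches from about 0.275 to 0.975 m from the base axis. Payload 8.4 kg.
Tool frame: the origin (TCP) lies midway between the tips of the shut fingers; the grasp point (between the pads) lies 19 mm behind it; z points along the fingers, y is the line along which they close (so a half turn about z gives the same grasp; the last joint's range is limited). The gripper opens to 92 mm and grips with 3 to 60 N. Pads are 20 mm wide; open, the fingers measure 128 mm over their backs; the gripper's body (75 mm by 189 mm) begins 69 mm behind the grasp point.
Start: joints at [67.414, 20.225, 93.587, -0, 66.188, -0.138], TCP at [0.239, 0.578, 0.215] pointing down, gripper open.
Joint ranges: [-150.9, 150.9], [-52.94, 120.26], [3.33, 152.33], [-74.26, 254.26], [0, 154.13], [-172.89, 172.89]. Speed limits (degrees/s): [127.2, 127.2, 159.86, 180, 180, 180].

### API

Orientations are given as [roll, pitch, yaw] about the fixed x, y, z axes, in that order (R = Rz(yaw) Ry(pitch) Rx(roll)).
In Python, from bench import state, read_camera, calibration, close_job gives the robot as it stands. The module is installed in compiled form; this text tells all that it offers.
- The arm moves only by the tool apply_moves, never from a script. Its argument "increments" is text: rows parted by semicolons, each of 7 numbers parted by spaces: the shift along the tool's x, y, z in mm, then the turn, a rotation vector about the tool's x, y, z in rad, then the closure, from -1 (fully open) to 1 (shut). A call has 1 to 20 rows; each row shifts and turns the commanded pose from where the row before left it, along the tool's axes as they then stand; what a row does not reach is not made up. A row lasts 1/12 s, in which the tool goes at most 41.7 mm and 7.16 degrees, less where a joint would pass 70% of its speed; a pose out of reach is approached as far as the arm can. A call with a gripper value outside its range is refused whole. The fingers move at their own pace and stop on an object; "force" is the grip in N (left out, the last holds). Time passes only in rows, so rows that do not move let the fingers close. It gives the time, the measured TCP pose, the force, the opening and the grip force at its end, in the units of the state.
- state(): the state, without advancing time (a new reading comes with each control period).
- read_camera(name): name is "scene" or "side" or "wrist"; returns the picture (420x560x3 uint8, red, green, blue); there is no depth.
- calibration(name): a dict with "camera_matrix" (3x3 intrinsics, pixels), "k1" (the pictures are not rectified: a ray, as slopes to the right and down, at radius r is drawn at 1 + k1 r^2 times it, then the intrinsics apply), "rvec" (rotation vector, rad) and "tvec" (3), from world to camera coordinates, as OpenCV has them. Camera axes: x right, y down, z forward; pixel columns grow to the right and rows downward; lengths in m; the calibration is good to about 2 mm. A picture is of the moment at which its call begins: read the wrist's pose just before it. calibration takes no time and is no camera call; for the wrist camera it gives the pose at the moment of the call.
- close_job(): hands the job in; it is judged then, once.
The state is a dict: "time_s": time; "joint_pos": joint angles; "joint_vel": joint speeds; "tau": joint torques, N m; "tool_pos": TCP position; "tcp_rot": TCP orientation; "ft_force": force on the tool from outside, world axes, zero at the start; "torque": the same for the moment, N m; "opening": finger opening in m; "grasp_force": force on a finger pad.
Only numpy, scipy, OpenCV 4.12 (cv2) and the standard library are available. Lean on these libraries where they do the work, as an engineer would, in place of code of your own. Each camera call takes 0.05 s, during which the arm holds its last target. There are 200 camera calls.

### The job

Take the stylus out of its stand and, holding it upright, run its point slowly (about 3 cm a second) along the glue seam of the blank with the pointed end, starting at the square end and finishing at the very tip of the point; keep the point on the seam all the way, just touching the wood or no more than a centimetre above it, without pressing hard. Do not touch the other board, the one with two square ends, with the stylus. Then put the stylus back upright in its stand, with its collar down on the block, and let go.

Things in the scene. Friction and masses are not known exactly. Their poses are not given: they have to be found in the camera images.
- stylus: Marking stylus, loose, about 90 g, standing point down in its stand. Origin = its point, z up its axis. From the point up: steel shaft 8 mm across (last 12 mm tapered) from 0 to 50 mm, brass collar 34 mm across from 50 to 55 mm, dark round wooden handle 22 mm across from 55 to 125 mm. Grip the handle from above, 95 mm from the point, at any yaw.
- stand: Wooden block 75 x 75 mm, 58 mm high, fixed to the bench. Origin = centre of its underside, z up. An upright hole 20 mm across goes right through its centre; the stylus shaft (8 mm) stands in it with the collar resting on the block's top, so that the point is 8 mm above the bench.
- blank: The blank to trace: light wood, 200 x 90 mm, 36 mm thick, flat, fixed to the bench. One end square, the other a 90 degree point like an arrow. Origin = centre of its underside, z up; x runs lengthwise from the square end (x = -100 mm) to the tip of the point (x = +100 mm). The seam is a straight thin dark line on its top (z = 36 mm) along y = 0, the whole length.
- other_board: Board not to be touched with the stylus: light wood, 180 x 90 mm, 36 mm thick, both ends square, a short dark seam across its width, flat, fixed to the bench. Origin = centre of its underside; x lengthwise, z up. It and the blank lie left and right of the stand, either way round, at any yaw.
There are look-alikes about, which are no part of the job. Leave any turquoise or yellow look-alike of the blank alone. What is shaped like the stylus but purple or turquoise is not meant.

How it is judged (in metres and radians):
On the way, in this order (a step that is already met when the one before it is completed fails the run):
1. the stylus point is brought to the seam at the blank's square end (within 16 mm along the seam) (x of stylus in the frame of blank between -0.116 and -0.084 m and y of stylus in the frame of blank between -0.014 and 0.014 m and z of stylus in the frame of blank between 0.03 and 0.052 m and angle between stylus's own z axis and vertical below 0.5 rad), for 0.2 s.
2. the point follows the seam through part 1 of 5 (each 30 mm long), within 14 mm to either side, touching or at most 16 mm above the wood, stylus within 28 degrees of upright (x of stylus in the frame of blank between -0.075 and -0.045 m and y of stylus in the frame of blank between -0.014 and 0.014 m and z of stylus in the frame of blank between 0.03 and 0.052 m and angle between stylus's own z axis and vertical below 0.5 rad), for 0.1 s.
3. the point follows the seam through part 2 of 5 (each 30 mm long), within 14 mm to either side, touching or at most 16 mm above the wood, stylus within 28 degrees of upright (x of stylus in the frame of blank between -0.045 and -0.015 m and y of stylus in the frame of blank between -0.014 and 0.014 m and z of stylus in the frame of blank between 0.03 and 0.052 m and angle between stylus's own z axis and vertical below 0.5 rad), for 0.1 s.
4. the point follows the seam through part 3 of 5 (each 30 mm long), within 14 mm to either side, touching or at most 16 mm above the wood, stylus within 28 degrees of upright (x of stylus in the frame of blank between -0.015 and 0.015 m and y of stylus in the frame of blank between -0.014 and 0.014 m and z of stylus in the frame of blank between 0.03 and 0.052 m and angle between stylus's own z axis and vertical below 0.5 rad), for 0.1 s.
5. the point follows the seam through part 4 of 5 (each 30 mm long), within 14 mm to either side, touching or at most 16 mm above the wood, stylus within 28 degrees of upright (x of stylus in the frame of blank between 0.015 and 0.045 m and y of stylus in the frame of blank between -0.014 and 0.014 m and z of stylus in the frame of blank between 0.03 and 0.052 m and angle between stylus's own z axis and vertical below 0.5 rad), for 0.1 s.
6. the point follows the seam through part 5 of 5 (each 30 mm long), within 14 mm to either side, touching or at most 16 mm above the wood, stylus within 28 degrees of upright (x of stylus in the frame of blank between 0.045 and 0.075 m and y of stylus in the frame of blank between -0.014 and 0.014 m and z of stylus in the frame of blank between 0.03 and 0.052 m and angle between stylus's own z axis and vertical below 0.5 rad), for 0.1 s.
7. the point reaches the seam's end at the tip of the pointed end (within 16 mm along the seam) (x of stylus in the frame of blank between 0.084 and 0.116 m and y of stylus in the frame of blank between -0.014 and 0.014 m and z of stylus in the frame of blank between 0.03 and 0.052 m and angle between stylus's own z axis and vertical below 0.5 rad), for 0.2 s.
At the end, for the whole second after the job is handed in: The stylus stands at rest in the stand's hole, its point within 12 mm of the hole's axis and no more than 13 mm above the bench (collar down on the block), upright within 10 degrees, and released (x of stylus in the frame of stand between -0.012 and 0.012 m and y of stylus in the frame of stand between -0.012 and 0.012 m and z of stylus in the frame of stand below 0.013 m and angle between stylus's own z axis and vertical below 0.175 rad and linear speed of stylus below 0.02 m/s); the robot touches nothing.
It fails at once if the point moves faster than 0.12 m/s along the seam between the seam's ends (x of stylus in the frame of blank between -0.08 and 0.08 m and y of stylus in the frame of blank between -0.014 and 0.014 m and z of stylus in the frame of blank between 0.03 and 0.052 m and angle between stylus's own z axis and vertical below 0.5 rad and linear speed of stylus above 0.12 m/s).
It fails at once if the stylus presses on the blank with more than 40 N (contact force between stylus and blank above 40 N).
It fails at once if the stylus touches the other board (contact force between stylus and other_board above 0.5 N).
It also fails if it takes over 58 s, if anything falls off the work surface, if the arm or the gripper's body presses on something with over 40 N, if the wrist force passes 120 N, or if a joint passes its speed limit or range.

## Working session

There is one attempt and no reset: what is moved stays moved. The work goes in short steps, Python scripts to look and compute and a tool call to move; the robot and the scene stay as the last step left them, time stands still between calls to the robot, and variables do not carry over. Pictures are saved under pics/ and viewed, at most 12 in all, crops included, and the job is handed in when it is done.

Besides the shell and the picture viewer there is one more tool, called after ">>>" in YAML: its name, and indented under it one key for each argument. apply_moves: Moves the arm, as the interface text tells. Its arguments: {"type":"object","properties":{"increments":{"type":"string"},"force":{"type":"number"}},"required":["increments"]}

```bash
mkdir -p pics; cat > h.py <<'E'
import numpy as np, cv2
from bench import state, read_camera, calibration, close_job
def cam(n):
    c=calibration(n); R=cv2.Rodrigues(np.array(c["rvec"],float))[0]; return np.array(c["camera_matrix"],float),float(c["k1"]),R,np.array(c["tvec"],float).ravel()
def ray(C,p):
    K,k1,R,t=C
    u=cv2.undistortPoints(np.array(p,float).reshape(-1,1,2),K,np.array([k1,0,0,0,0.]))[:,0]
    d=np.c_[u,np.ones(len(u))]@R; return -R.T@t,d/np.linalg.norm(d,axis=1)[:,None]
def plane(C,p,z):
    o,d=ray(C,p); return o+d*((z-o[2])/d[:,2])[:,None]
def proj(C,P):
    K,k1,R,t=C
    return cv2.projectPoints(np.array(P,float).reshape(-1,1,3),cv2.Rodrigues(R)[0],t,K,np.array([k1,0,0,0,0.]))[0][:,0]
def tri(Ca,a,Cb,b):
    A=np.zeros((3,3));B=np.zeros(3);L=[]
    for C,p in((Ca,a),(Cb,b)):
        o,d=ray(C,[p]);M=np.eye(3)-np.outer(d[0],d[0]);A+=M;B+=M@o
    X=np.linalg.solve(A,B); return X
def save(n,im): cv2.imwrite("pics/"+n+".png",im[:,:,::-1])
E
python3 - <<'E'
from h import *
print(state())
ims=[]
for n in("scene","side","wrist"):
    im=read_camera(n);np.save(n,im);save(n,im);C=cam(n);print(n,C[0][0,0],C[1],-C[2].T@C[3],C[2][2])
E
```

```text
{'time_s': 0.0, 'joint_pos': array([ 6.74163592e+01,  2.02647510e+01,  9.36280901e+01, -7.74856470e-06,
        6.61883266e+01, -1.39104865e-01]), 'joint_vel': array([ 0.0295823 , -0.03067152,  0.00437195,  0.01652717,  0.06781155,
        0.04291235]), 'tau': array([ 8.32393380e-04, -5.93813324e+01, -3.34227169e+01,  6.99423370e-02,
        2.32962286e-02, -1.26705836e-04]), 'tool_pos': array([0.23844433, 0.57719284, 0.21384638]), 'tcp_rot': array([-1.79918832e+02, -1.89977473e-04,  1.57555467e+02]), 'ft_force': array([-0.59737088,  0.68644211, -0.0319911 ]), 'torque': array([-0.02819421,  0.00069848, -0.04058382]), 'grasp_force': 0.0, 'opening': 0.09182130159655581}
scene 426.2163374283598 -0.1142164966746936 [ 0.8335686  -0.63065794  0.50345771] [-0.45699861  0.72816496 -0.51081118]
side 383.63354958315176 -0.08317778990994364 [0.31508737 0.54331533 0.51835038] [ 0.11385115 -0.74768764 -0.65421794]
wrist 378.2259763799793 -0.03896712157563273 [0.16271513 0.60786662 0.38537688] [ 0.26521606 -0.1111355  -0.95776267]
```

View pics/scene.png

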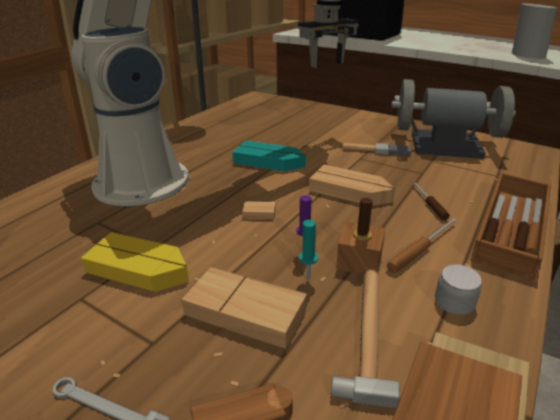

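View pics/side.png

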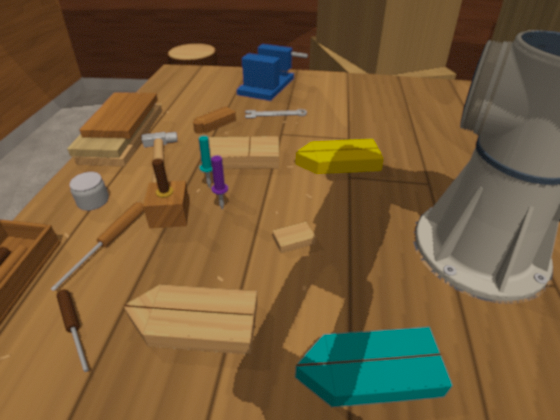

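The scene view shows the dark stylus in its stand at about (365,215), the pointed wood blank at (350,185) and the square board at (245,305). In the side view the stylus is at (160,175) and the blank at (195,315), with its tip at (128,306). Next I'll segment them.

```bash
python3 - <<'E'
from h import *
S=np.load("scene.npy");D=np.load("side.npy")
CS,CD=cam("scene"),cam("side")
def blobs(im,box,f):
    x0,y0,x1,y1=box;m=f(im[y0:y1,x0:x1].astype(int)).astype(np.uint8)
    n,l,s,c=cv2.connectedComponentsWithStats(m);k=1+np.argmax(s[1:,4]);return (l==k).astype(np.uint8),np.array([x0,y0]),s[k]
# handle
dark=lambda a:(a.sum(2)<150)
H={}
for n,im,box,C in(("scene",S,(345,190,385,245),CS),("side",D,(145,150,180,200),CD)):
    m,o,s=blobs(im,box,dark);c=max(cv2.findContours(m,0,1)[0],key=cv2.contourArea);r=cv2.minAreaRect(c)
    ys,xs=np.nonzero(m);print(n,"handle",s,r[0]+o,r[1:]);
    H[n]=(np.array(r[0])+o,C)
print("handle centre",tri(CS,H["scene"][0],CD,H["side"][0]))
# crops x4 side by side
def crop(im,b): 
    c=im[b[1]:b[3],b[0]:b[2]];return cv2.resize(c,(400,int(400*c.shape[0]/c.shape[1])),interpolation=cv2.INTER_CUBIC)
a=[crop(S,(300,150,400,225)),crop(D,(120,260,270,372)),crop(S,(330,190,400,290)),crop(D,(130,140,200,240))]
a=[cv2.resize(x,(400,300)) for x in a]
save("crops",np.vstack([np.hstack(a[:2]),np.hstack(a[2:])]))
E
```

```text
scene handle [ 13   9  19  37 421] [366.75517464 217.16207123] ((17.146831512451172, 36.40765380859375), 3.3664605617523193)
side handle [  8  11  16  32 293] [161.05882454 176.73529625] ((30.55948829650879, 10.429031372070312), 75.96376037597656)
handle centre [ 0.61570033 -0.00720634  0.09545167]
```

View pics/crops.png

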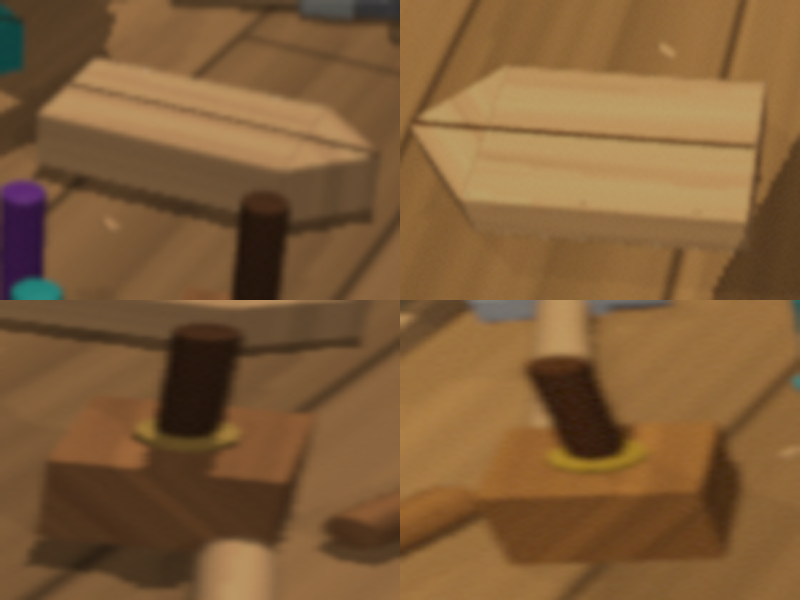

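View pics/wrist.png

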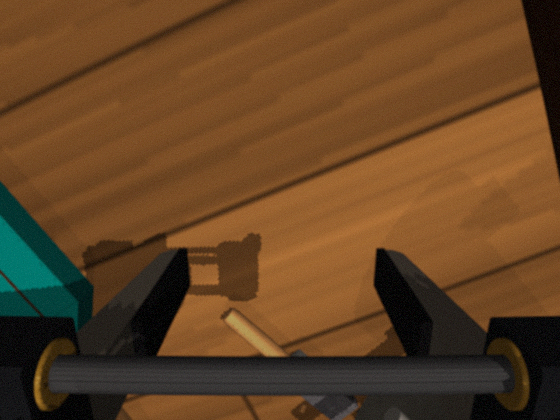

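The crops show the blank's seam clearly: the scene view has it from (317,170.5) to the tip at (393.2,187.5), and the side view from (253.1,314.5) to (124.9,306). The brass collar centre is at about (362.7,235) in the scene view and (164.7,191.7) in the side view. I'll triangulate these points.

```bash
python3 - <<'E'
from h import *
CS,CD=cam("scene"),cam("side")
P={"sq":((317,170.5),(253.1,314.5)),"tip":((393.2,187.5),(124.9,306)),"top":((366.2,200.7),(157.7,161.7)),"collar":((362.7,235),(164.7,191.7)),"purpletop":((306,198),(216,158)),"turqtop":((309,223),(205,138))}
R={}
for k,(a,b) in P.items():
    X=tri(CS,a,CD,b);R[k]=X;print(k,X.round(4),"reproj",(proj(CS,X)-a).round(1),(proj(CD,X)-b).round(1))
for k in("sq","tip"): print(k,plane(CS,[P[k][0]],.036).round(4),plane(CD,[P[k][1]],.036).round(4))
for k,z in(("top",.133),("collar",.063)): print(k,plane(CS,[P[k][0]],z).round(4),plane(CD,[P[k][1]],z).round(4))
d=R["tip"]-R["sq"];print("len",np.linalg.norm(d),"yaw",np.degrees(np.arctan2(d[1],d[0])))
E
```

```text
sq [0.3947 0.2273 0.0348] reproj [[-0.8 -0.1]] [[-1.3  0.4]]
tip [0.5898 0.2413 0.0347] reproj [[-0.4  0.1]] [[-0.6  0. ]]
top [ 0.6136 -0.008   0.1294] reproj [[-1.1  0. ]] [[-1.1  0. ]]
collar [ 0.6146 -0.0096  0.0577] reproj [[-1.1  0. ]] [[-1.1  0.1]]
purpletop [ 0.5124 -0.0433  0.1224] reproj [[-1.1 -0.2]] [[-1.   0.3]]
turqtop [ 0.5554 -0.1128  0.122 ] reproj [[-2.  -0.3]] [[-1.6  0.4]]
sq [[0.3979 0.2255 0.036 ]] [[0.3928 0.2271 0.036 ]]
tip [[0.5911 0.2395 0.036 ]] [[0.5882 0.242  0.036 ]]
top [[ 0.6173 -0.0128  0.133 ]] [[ 0.6089 -0.0033  0.133 ]]
collar [[ 0.619  -0.0158  0.063 ]] [[ 0.6092 -0.0038  0.063 ]]
len 0.1955889349763847 yaw 4.124247382939206
```

>>> apply_moves:
  increments: "0 0 0 0 0 0.118 -1;0 0 0 0 0 0.118 -1;0 0 0 0 0 0.118 -1;0 0 0 0 0 0.118 -1;0 0 0 0 0 0.118 -1;0 0 0 0 0 0.118 -1;0 0 0 0 0 0.118 -1;0 0 0 0 0 0.118 -1;0 0 0 0 0 0.118 -1;0 0 0 0 0 0.118 -1;0 0 0 0 0 0 -1"
  force: 20

```text
time_s: 1.07
tool_pos: [0.2386, 0.5775, 0.2143]
tcp_rot: [-180.0, 0.0, 89.6]
ft_force: [0.3, 0.5, -0.1]
opening: 0.0918
grasp_force: 0.0
```

>>> apply_moves:
  increments: "-15 9 -2 0 0 0 -1;-29 18 -3 0 0 0 -1;-29 18 -3 0 0 0 -1;-29 18 -3 0 0 0 -1;-29 18 -3 0 0 0 -1;-29 18 -3 0 0 0 -1;-29 18 -3 0 0 0 -1;-29 18 -3 0 0 0 -1;-29 18 -3 0 0 0 -1;-29 18 -3 0 0 0 -1;-29 18 -3 0 0 0 -1;-29 18 -3 0 0 0 -1;-29 18 -3 0 0 0 -1;-29 18 -2 0 0 0 -1;-14 10 0 0 0 0 -1;0 0 0 0 0 0 -1;0 0 0 0 0 0 -1;0 0 0 0 0 0 -1"

```text
time_s: 2.57
tool_pos: [0.4906, 0.1715, 0.2544]
tcp_rot: [-180.0, -0.0, 90.0]
ft_force: [-0.3, 0.6, -1.6]
opening: 0.0921
grasp_force: 0.0
```

```bash
python3 - <<'E'
from h import *
s=state();print(s["tool_pos"],s["tcp_rot"],s["ft_force"])
C=cam("wrist");im=read_camera("wrist");np.save("w1",im);save("w1",im)
print(-C[2].T@C[3]);print(proj(C,[[.3947,.2273,.036],[.5898,.2413,.036],[.6145,-.009,.133]]))
E
```

```text
[0.49055958 0.17147731 0.25444693] [-1.79964040e+02 -8.59230657e-03  9.00253710e+01] [-0.25203465  0.57185653 -1.5788373 ]
[0.48976476 0.25200114 0.42578661]
[[187.12319845 120.44235505]
 [381.16367814 106.36422487]
 [411.9752135  382.18523935]]
```

View pics/w1.png

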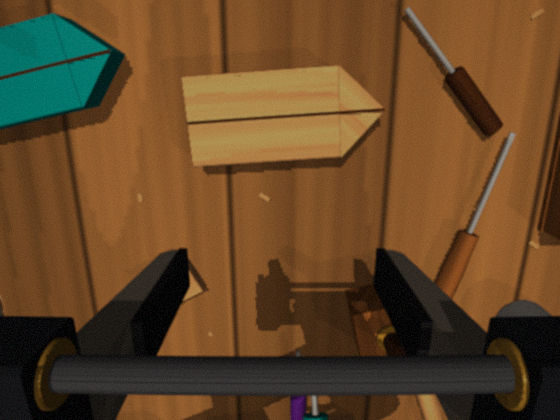

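The wrist view shows the seam from about (187.5,122.5) to (383,108.5), within 2 px of the prediction. I'll refine it numerically and move over to the stylus. I'll stop 100 mm short in y so that the camera sees the stylus clear of the fingers.

```bash
python3 - <<'E'
from h import *
C=cam("wrist");im=np.load("w1.npy").astype(int)
m=np.zeros(im.shape[:2],np.uint8)
b=im[50:180,170:400];mm=((b[...,0]>150)&(b[...,1]>110)&(b[...,1]*1.7>b[...,0])&(b[...,0]>b[...,2])).astype(np.uint8)
mm=cv2.morphologyEx(mm,3,np.ones((7,7)))
c=max(cv2.findContours(mm,0,1)[0],key=cv2.contourArea);c=c+[170,50]
print(cv2.contourArea(c),cv2.approxPolyDP(c,5,True)[:,0].tolist())
# seam: darkest row per column
g=im.sum(2);pts=[]
for x in range(200,375,2):
    y0=int(122.5+(x-187.5)*(-14/195.5));col=g[y0-6:y0+7,x];w=np.clip(np.median(col)-col,0,None)**2;pts.append((x,(w*np.arange(y0-6,y0+7)).sum()/w.sum()))
P=plane(C,pts,.036);vx,vy,x0,y0=cv2.fitLine(P[:,:2].astype(np.float32),cv2.DIST_HUBER,0,.01,.01).ravel()
print("line at x=.395,.59:",[y0+(x-x0)*vy/vx for x in(.395,.49,.59)],np.degrees(np.arctan2(vy,vx)))
print(plane(C,[(187.5,122.5),(383,108.5)],.036))
CS,CD=cam("scene"),cam("side")
for n,a,s in(("sq",(187.5,122.5),(253.1,314.5)),("tip",(383,108.5),(124.9,306))): print(n,tri(C,a,CD,s))
E
```

```text
15500.5 [[381, 106], [337, 66], [182, 78], [195, 165], [341, 155]]
line at x=.395,.59: [np.float32(0.22527245), np.float32(0.23177832), np.float32(0.23862661)] 3.9176657
[[0.39486276 0.22561949 0.036     ]
 [0.5917187  0.23968721 0.036     ]]
sq [0.39365938 0.2251384  0.03257801]
tip [0.59214173 0.23907697 0.03083822]
```

>>> apply_moves:
  increments: "-12 15 0 0 0 0 -1;-25 31 0 0 0 0 -1;-25 31 0 0 0 0 -1;-25 31 0 0 0 0 -1;-12 16 0 0 0 0 -1;0 0 0 0 0 0 -1;0 0 0 0 0 0 -1;0 0 0 0 0 0 -1"

```text
time_s: 3.28
tool_pos: [0.614, 0.0735, 0.2543]
tcp_rot: [-179.9, -0.0, 90.0]
ft_force: [-0.3, 0.8, -0.5]
opening: 0.092
grasp_force: 0.0
```

```bash
python3 - <<'E'
from h import *
s=state();print(s["tool_pos"],s["tcp_rot"],s["ft_force"])
C=cam("wrist");im=read_camera("wrist");np.save("w2",im);save("w2",im)
print(-C[2].T@C[3]);print(proj(C,[[.6145,-.009,.133],[.6145,-.009,.063],[.6145,-.009,.058]]))
E
```

```text
[0.61403487 0.07354892 0.25425931] [-1.79929489e+02 -1.82904182e-02  9.00313113e+01] [-0.29128734  0.84666181 -0.54720189]
[0.61333979 0.15408035 0.42559978]
[[282.59624006 291.24281354]
 [282.4060955  257.87878048]
 [282.39492368 255.92134788]]
```

View pics/w2.png

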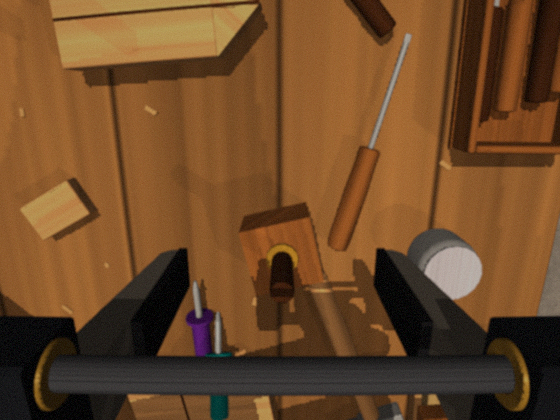

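The stylus top shows at (281,294) and the collar at (282,257), within about 2 px of the prediction, so it stands at about (0.614,-0.010). I'm going over it and down.

>>> apply_moves:
  increments: "-20 0 0 0 0 0 -1;-32 0 0 0 0 0 -1;-22 0 0 0 0 0 -1;-9 0 10 0 0 0 -1;0 0 25 0 0 0 -1;0 0 30 0 0 0 -1;0 0 30 0 0 0 -1;0 0 25 0 0 0 -1;0 0 20 0 0 0 -1;0 0 15 0 0 0 -1;0 0 10 0 0 0 -1;0 0 5 0 0 0 -1;0 0 0 0 0 0 -1;0 0 0 0 0 0 -1"

```text
time_s: 4.5
tool_pos: [0.6153, -0.0102, 0.0851]
tcp_rot: [180.0, -0.0, 90.0]
ft_force: [0.4, 0.2, 0.3]
opening: 0.0922
grasp_force: 0.0
```

>>> apply_moves:
  increments: "0 0 0 0 0 0 0.2;0 0 0 0 0 0 0.4;0 0 0 0 0 0 0.7;0 0 0 0 0 0 1;0 0 0 0 0 0 1;0 0 0 0 0 0 1;0 0 0 0 0 0 1;0 0 0 0 0 0 1;0 0 0 0 0 0 1;0 0 0 0 0 0 1;0 0 0 0 0 0 1;0 0 0 0 0 0 1"
  force: 20

```text
time_s: 5.5
tool_pos: [0.6149, -0.0107, 0.0845]
tcp_rot: [-180.0, 0.0, 89.9]
ft_force: [-0.1, -0.2, -0.7]
opening: 0.0217
grasp_force: 20.0
```

```bash
python3 - <<'E'
from h import *
s=state();print({k:s[k] for k in("tool_pos","tcp_rot","ft_force","opening","grasp_force")})
S,D=read_camera("scene"),read_camera("side")
a=[cv2.resize(x,(400,400),interpolation=2) for x in(S[160:280,300:420],D[110:230,110:230])]
save("grip",np.hstack(a))
E
```

```text
{'tool_pos': array([ 0.61493368, -0.01072675,  0.08446776]), 'tcp_rot': array([-1.79982503e+02,  2.12219947e-03,  8.99451623e+01]), 'ft_force': array([-0.09314923, -0.17946   , -0.68842311]), 'opening': 0.021698701354618103, 'grasp_force': 19.999731481075287}
```

View pics/grip.png

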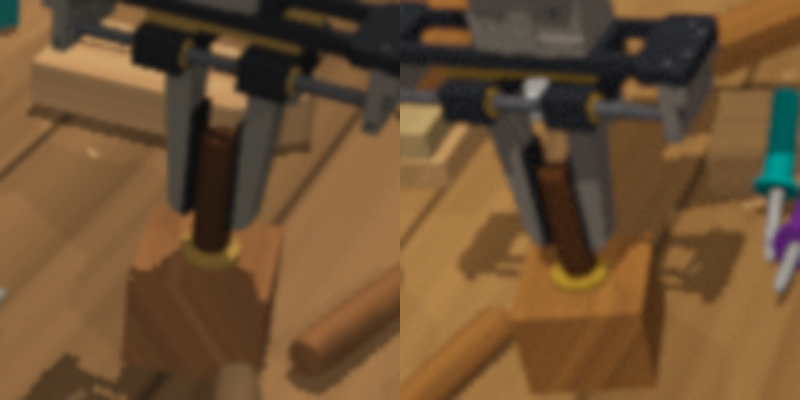

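The stylus is gripped upright (opening 21.7 mm, 20 N). I'm lifting it and carrying it above the square end.

>>> apply_moves:
  increments: "0 0 -5 0 0 0 1;0 0 -10 0 0 0 1;0 0 -15 0 0 0 1;0 0 -20 0 0 0 1;0 0 -20 0 0 0 1;0 0 -15 0 0 0 1;0 0 -10 0 0 0 1;0 0 -5 0 0 0 1;0 0 0 0 0 0 1"

```text
time_s: 6.35
tool_pos: [0.6157, -0.0107, 0.186]
tcp_rot: [179.9, 0.0, 89.9]
ft_force: [0.9, -0.2, -1.6]
opening: 0.0217
grasp_force: 20.0
```

>>> apply_moves:
  increments: "8 -7 0 0 0 0 1;16 -15 0 0 0 0 1;22 -20 0 0 0 0 1;22 -20 0 0 0 0 1;22 -20 0 0 0 0 1;22 -20 0 0 0 0 1;22 -20 0 0 0 0 1;22 -20 0 0 0 0 1;22 -20 0 0 0 0 1;22 -20 0 0 0 0 1;16 -17 0 0 0 0 1;12 -12 0 0 0 0 1;8 -8 0 0 0 0 1;0 0 0 0 0 0 1;0 0 0 0 0 0 1;0 0 0 0 0 0 1"

```text
time_s: 7.68
tool_pos: [0.3966, 0.2251, 0.1844]
tcp_rot: [-180.0, 0.0, 89.9]
ft_force: [1.0, 0.5, -1.4]
opening: 0.0215
grasp_force: 20.0
```

```bash
python3 - <<'E'
from h import *
s=state();print({k:s[k] for k in("time_s","tool_pos","tcp_rot","ft_force","opening","grasp_force")})
p=s["tool_pos"];pt=p-[0,0,.0765]
CS,CD=cam("scene"),cam("side");S,D=read_camera("scene"),read_camera("side")
qs,qd=proj(CS,[pt])[0],proj(CD,[pt])[0];print(qs,qd)
def cr(im,q): 
    x,y=int(q[0])-40,int(q[1])-50;print("origin",x,y);return cv2.resize(im[y:y+80,x:x+80],(400,400),interpolation=2)
save("over",np.hstack([cr(S,qs),cr(D,qd)]))
E
```

```text
{'time_s': 7.6833, 'tool_pos': array([0.39659239, 0.22510399, 0.18435203]), 'tcp_rot': array([-1.79995770e+02,  2.24467472e-02,  8.99459910e+01]), 'ft_force': array([ 0.96993797,  0.53465989, -1.4170762 ]), 'opening': 0.021538305760997734, 'grasp_force': 19.999385476112366}
[317.47772015 143.6398018 ] [248.46232925 282.44769115]
origin 277 93
origin 208 232
```

View pics/over.png

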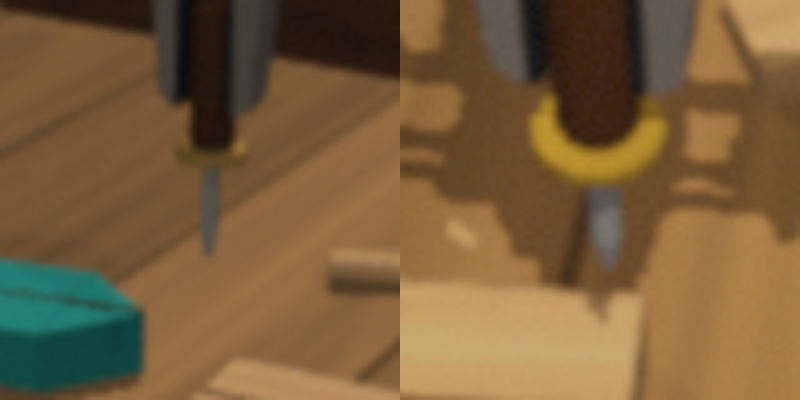

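The scene crop shows the point at (318.6,144) and the side crop at (249.8,285.2). I'll triangulate it and compare with the seam measured by the same cameras.

```bash
python3 - <<'E'
from h import *
CS,CD=cam("scene"),cam("side")
print(tri(CS,(318.6,144),CD,(249.8,285.2)), state()["tool_pos"]-[0,0,.0765])
E
```

```text
[0.39586964 0.22873961 0.10580746] [0.39681247 0.2249227  0.10792784]
```

>>> apply_moves:
  increments: "-0.5 0 10 0 0 0 1;0 0 15 0 0 0 1;0 0 15 0 0 0 1;0 0 10 0 0 0 1;0 0 8 0 0 0 1;0 0 5 0 0 0 1;0 0 3 0 0 0 1;0 0 0 0 0 0 1;0 0 0 0 0 0 1;0 0 0 0 0 0 1;0 0 0 0 0 0 1;0 0 0 0 0 0 1"

```text
time_s: 8.78
tool_pos: [0.3966, 0.2252, 0.119]
tcp_rot: [180.0, -0.0, 89.9]
ft_force: [0.4, -0.3, -1.2]
opening: 0.0219
grasp_force: 20.0
```

```bash
python3 - <<'E'
from h import *
s=state();print({k:s[k] for k in("time_s","tool_pos","tcp_rot","ft_force","opening")})
p=s["tool_pos"];pt=p-[0,0,.0765]
CS,CD=cam("scene"),cam("side");S,D=read_camera("scene"),read_camera("side")
qs,qd=proj(CS,[pt])[0],proj(CD,[pt])[0];print(qs,qd)
def cr(im,q): 
    x,y=int(q[0])-40,int(q[1])-50;print("origin",x,y);return cv2.resize(im[y:y+80,x:x+80],(400,400),interpolation=2)
save("start",np.hstack([cr(S,qs),cr(D,qd)]))
E
```

```text
{'time_s': 8.7833, 'tool_pos': array([0.39655803, 0.22515417, 0.11899897]), 'tcp_rot': array([ 1.79958081e+02, -2.20142593e-02,  8.99493555e+01]), 'ft_force': array([ 0.39944127, -0.28248419, -1.17417703]), 'opening': 0.02186694129515723}
[316.55961224 168.07675238] [250.62075669 310.54582398]
origin 276 118
origin 210 260
```

View pics/start.png

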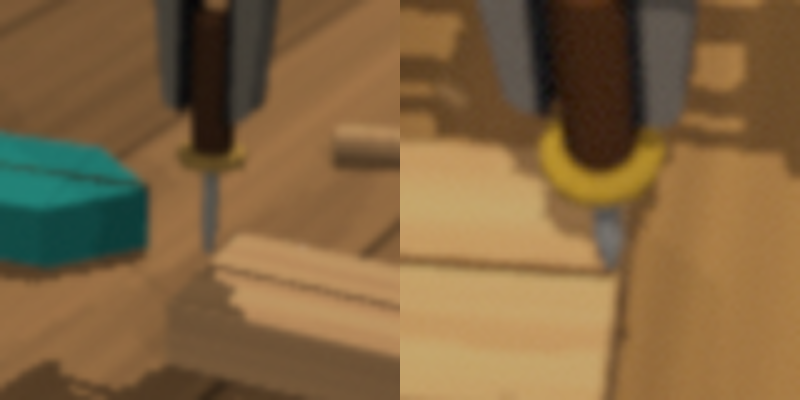

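The point is right at the seam's square end. In the side crop it sits on the seam 1 px inside the end, and in the scene crop it is a few millimetres above the wood. I'm starting the trace.

>>> apply_moves:
  increments: "0.17 2.4 0 0 0 0 1;0.17 2.4 0 0 0 0 1;0.17 2.4 0 0 0 0 1;0.17 2.4 0 0 0 0 1;0.17 2.4 0 0 0 0 1;0.17 2.4 0 0 0 0 1;0.17 2.4 0 0 0 0 1;0.17 2.4 0 0 0 0 1;0.17 2.4 0 0 0 0 1;0.17 2.4 0 0 0 0 1;0.17 2.4 0 0 0 0 1;0.17 2.4 0 0 0 0 1;0.17 2.4 0 0 0 0 1;0.17 2.4 0 0 0 0 1;0.17 2.4 0 0 0 0 1;0.17 2.4 0 0 0 0 1;0.17 2.4 0 0 0 0 1;0.17 2.4 0 0 0 0 1;0.17 2.4 0 0 0 0 1;0.17 2.4 0 0 0 0 1"

```text
time_s: 10.55
tool_pos: [0.4445, 0.2283, 0.1186]
tcp_rot: [-180.0, 0.0, 89.9]
ft_force: [-0.1, -0.7, -1.0]
opening: 0.0215
grasp_force: 20.0
```

>>> apply_moves:
  increments: "0.17 2.4 0 0 0 0 1;0.17 2.4 0 0 0 0 1;0.17 2.4 0 0 0 0 1;0.17 2.4 0 0 0 0 1;0.17 2.4 0 0 0 0 1;0.17 2.4 0 0 0 0 1;0.17 2.4 0 0 0 0 1;0.17 2.4 0 0 0 0 1;0.17 2.4 0 0 0 0 1;0.17 2.4 0 0 0 0 1;0.17 2.4 0 0 0 0 1;0.17 2.4 0 0 0 0 1;0.17 2.4 0 0 0 0 1;0.17 2.4 0 0 0 0 1;0.17 2.4 0 0 0 0 1;0.17 2.4 0 0 0 0 1;0.17 2.4 0 0 0 0 1;0.17 2.4 0 0 0 0 1;0.17 2.4 0 0 0 0 1;0.17 2.4 0 0 0 0 1"

```text
time_s: 12.22
tool_pos: [0.4926, 0.2317, 0.1186]
tcp_rot: [-180.0, -0.0, 89.9]
ft_force: [-0.4, -0.8, -0.8]
opening: 0.0218
grasp_force: 20.0
```

>>> apply_moves:
  increments: "0.17 2.4 0 0 0 0 1;0.17 2.4 0 0 0 0 1;0.17 2.4 0 0 0 0 1;0.17 2.4 0 0 0 0 1;0.17 2.4 0 0 0 0 1;0.17 2.4 0 0 0 0 1;0.17 2.4 0 0 0 0 1;0.17 2.4 0 0 0 0 1;0.17 2.4 0 0 0 0 1;0.17 2.4 0 0 0 0 1;0.17 2.4 0 0 0 0 1;0.17 2.4 0 0 0 0 1;0.17 2.4 0 0 0 0 1;0.17 2.4 0 0 0 0 1;0.17 2.4 0 0 0 0 1;0.17 2.4 0 0 0 0 1;0.17 2.4 0 0 0 0 1;0.17 2.4 0 0 0 0 1;0.17 2.4 0 0 0 0 1;0.17 2.4 0 0 0 0 1"

```text
time_s: 13.88
tool_pos: [0.5405, 0.235, 0.1186]
tcp_rot: [180.0, 0.0, 89.9]
ft_force: [-1.0, 0.6, -1.7]
opening: 0.022
grasp_force: 20.0
```

>>> apply_moves:
  increments: "0.17 2.4 0 0 0 0 1;0.17 2.4 0 0 0 0 1;0.17 2.4 0 0 0 0 1;0.17 2.4 0 0 0 0 1;0.17 2.4 0 0 0 0 1;0.17 2.4 0 0 0 0 1;0.17 2.4 0 0 0 0 1;0.17 2.4 0 0 0 0 1;0.17 2.4 0 0 0 0 1;0.17 2.4 0 0 0 0 1;0.17 2.4 0 0 0 0 1;0.17 2.4 0 0 0 0 1;0.17 2.4 0 0 0 0 1;0.17 2.4 0 0 0 0 1;0.17 2.4 0 0 0 0 1;0.17 2.4 0 0 0 0 1;0.17 2.4 0 0 0 0 1;0.17 2.4 0 0 0 0 1;0.17 2.4 0 0 0 0 1;0.17 2.4 0 0 0 0 1"

```text
time_s: 15.55
tool_pos: [0.5885, 0.2384, 0.1186]
tcp_rot: [-180.0, 0.0, 89.9]
ft_force: [0.3, -0.1, -1.1]
opening: 0.0215
grasp_force: 20.0
```

>>> apply_moves:
  increments: "0.1 1.5 0 0 0 0 1;0 0 0 0 0 0 1;0 0 0 0 0 0 1;0 0 0 0 0 0 1;0 0 0 0 0 0 1"

```text
time_s: 15.97
tool_pos: [0.5897, 0.2385, 0.1186]
tcp_rot: [-180.0, 0.0, 89.9]
ft_force: [-0.8, 0.9, -0.9]
opening: 0.0216
grasp_force: 20.0
```

```bash
python3 - <<'E'
from h import *
s=state();print({k:s[k] for k in("time_s","tool_pos","tcp_rot","ft_force","opening")})
p=s["tool_pos"];pt=p-[0,0,.0765]
CS,CD=cam("scene"),cam("side");S,D=read_camera("scene"),read_camera("side")
qs,qd=proj(CS,[pt])[0],proj(CD,[pt])[0];print(qs,qd)
def cr(im,q): 
    x,y=int(q[0])-40,int(q[1])-50;print("origin",x,y);return cv2.resize(im[y:y+80,x:x+80],(400,400),interpolation=2)
save("end",np.hstack([cr(S,qs),cr(D,qd)]))
E
```

```text
{'time_s': 15.9667, 'tool_pos': array([0.58967198, 0.23847163, 0.11857592]), 'tcp_rot': array([-1.79991937e+02,  5.07670287e-04,  8.99424624e+01]), 'ft_force': array([-0.78324423,  0.90810103, -0.85061915]), 'opening': 0.021586604072259596}
[392.77001615 185.21673764] [123.91441969 301.60489761]
origin 352 135
origin 83 251
```

View pics/end.png

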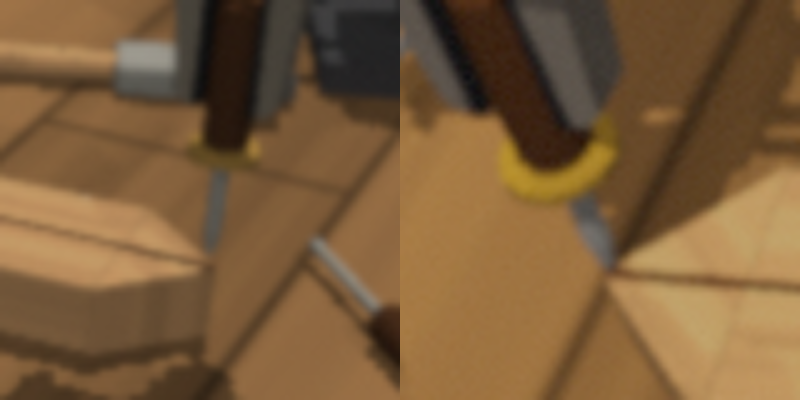

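The point is exactly at the blank's tip in both crops, just above the wood. I'm lifting and returning to the stand.

>>> apply_moves:
  increments: "0 0 -5 0 0 0 1;0 0 -10 0 0 0 1;0 0 -15 0 0 0 1;0 0 -15 0 0 0 1;0 0 -10 0 0 0 1;0 0 -8 0 0 0 1;0 0 -3 0 0 0 1;0 0 0 0 0 0 1"

```text
time_s: 16.73
tool_pos: [0.5902, 0.2386, 0.1855]
tcp_rot: [179.9, -0.0, 89.9]
ft_force: [-0.3, -0.6, -1.4]
opening: 0.0218
grasp_force: 20.0
```

>>> apply_moves:
  increments: "-10 1 0 0 0 0 1;-20 2 0 0 0 0 1;-24 2.4 0 0 0 0 1;-24 2.4 0 0 0 0 1;-24 2.4 0 0 0 0 1;-24 2.4 0 0 0 0 1;-24 2.4 0 0 0 0 1;-24 2.4 0 0 0 0 1;-24 2.4 0 0 0 0 1;-24 2.4 0 0 0 0 1;-17 2 0 0 0 0 1;-10 1.2 0 0 0 0 1;0 0 0 0 0 0 1;0 0 0 0 0 0 1;0 0 0 0 0 0 1;0 0 0 0 0 0 1"

```text
time_s: 18.07
tool_pos: [0.6148, -0.0095, 0.1844]
tcp_rot: [-180.0, -0.0, 90.0]
ft_force: [-1.1, -0.5, -1.0]
opening: 0.0217
grasp_force: 20.0
```

```bash
python3 - <<'E'
from h import *
s=state();print({k:s[k] for k in("time_s","tool_pos","tcp_rot","ft_force","opening")})
E
```

```text
{'time_s': 18.0667, 'tool_pos': array([ 0.61475882, -0.00954445,  0.18440512]), 'tcp_rot': array([-1.79978917e+02, -1.41819672e-02,  8.99962682e+01]), 'ft_force': array([-1.0528611 , -0.46302193, -0.9583487 ]), 'opening': 0.021673990801856984}
```

>>> apply_moves:
  increments: "-1 0 10 0 0 0 1;0 0 15 0 0 0 1;0 0 10 0 0 0 1;0 0 5 0 0 0 1;0 0 4 0 0 0 1;0 0 4 0 0 0 1;0 0 4 0 0 0 1;0 0 4 0 0 0 1;0 0 4 0 0 0 1;0 0 0 0 0 0 1"

```text
time_s: 18.9
tool_pos: [0.6146, -0.0116, 0.1239]
tcp_rot: [-179.9, -0.0, 89.9]
ft_force: [0.1, -0.2, -1.2]
opening: 0.0215
grasp_force: 20.0
```

>>> apply_moves:
  increments: "0 0 5 0 0 0 1;0 0 5 0 0 0 1;0 0 5 0 0 0 1;0 0 5 0 0 0 1;0 0 5 0 0 0 1;0 0 5 0 0 0 1;0 0 4 0 0 0 1;0 0 3 0 0 0 1;0 0 2 0 0 0 1;0 0 0 0 0 0 1;0 0 0 0 0 0 1"

```text
time_s: 19.82
tool_pos: [0.615, -0.0115, 0.0856]
tcp_rot: [180.0, 0.0, 89.9]
ft_force: [-0.1, 0.0, -1.7]
opening: 0.0214
grasp_force: 20.0
```

>>> apply_moves:
  increments: "0 0 0.8 0 0 0 1;0 0 0 0 0 0 1;0 0 0 0 0 0 0.3;0 0 0 0 0 0 0;0 0 0 0 0 0 -0.3;0 0 0 0 0 0 -0.7;0 0 0 0 0 0 -1;0 0 0 0 0 0 -1;0 0 0 0 0 0 -1;0 0 0 0 0 0 -1;0 0 0 0 0 0 -1;0 0 0 0 0 0 -1;0 0 0 0 0 0 -1"

```text
time_s: 20.9
tool_pos: [0.615, -0.0115, 0.0848]
tcp_rot: [-180.0, -0.0, 89.9]
ft_force: [1.0, -0.1, 0.6]
opening: 0.0914
grasp_force: 0.0
```

>>> apply_moves:
  increments: "0 0 -5 0 0 0 -1;0 0 -10 0 0 0 -1;0 0 -20 0 0 0 -1;0 0 -25 0 0 0 -1;0 0 -30 0 0 0 -1;0 0 -25 0 0 0 -1;0 0 -15 0 0 0 -1;0 0 -8 0 0 0 -1;0 0 0 0 0 0 -1;0 0 0 0 0 0 -1;0 0 0 0 0 0 -1;0 0 0 0 0 0 -1"

```text
time_s: 21.9
tool_pos: [0.6141, -0.0115, 0.2213]
tcp_rot: [-179.9, -0.0, 89.9]
ft_force: [0.1, -0.0, -0.3]
opening: 0.0922
grasp_force: 0.0
```

```bash
python3 - <<'E'
from h import *
s=state();print({k:s[k] for k in("time_s","tool_pos","ft_force","opening","joint_vel")})
S,D=read_camera("scene"),read_camera("side")
a=[cv2.resize(x,(400,400),interpolation=2) for x in(S[180:280,310:410],D[130:230,110:210])]
save("fin",np.hstack(a))
E
```

```text
{'time_s': 21.9, 'tool_pos': array([ 0.61414926, -0.01151413,  0.22134563]), 'ft_force': array([ 0.14612108, -0.00129197, -0.30712535]), 'opening': 0.09223297373822126, 'joint_vel': array([-0.00534604,  0.10712383, -0.2271703 ,  0.01965508,  0.14249523,
        0.0412373 ])}
```

View pics/fin.png

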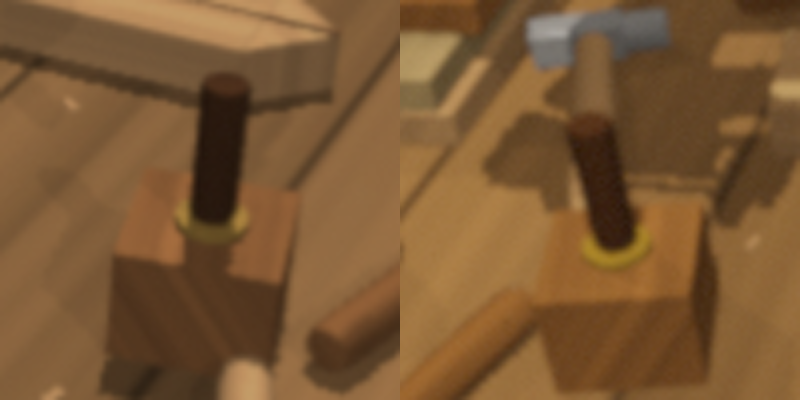

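The stylus stands upright with its collar on the block, the gripper is open and clear of everything, and the arm is at rest.

```bash
python3 -c "
from bench import close_job
print(close_job())"
```

```text
the job is handed in; nothing more can be done
None
```

I traced the seam from the square end to the tip with the point a few millimetres above the wood, put the stylus back upright in its stand, released it and handed the job in at about 22 s; no verdict was returned.

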